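# Feel a sprung gap with a feeler blade

## Task

First press the spring plunger of the gap fixture all the way down to its stop, to free the sprung plates, and let it come back up. Then draw the feeler blade out of its stand by the handle and slide it straight down between the two upright plates of the fixture until it drags snugly against both and the dark line across the blade is level with the top of the plates' flared lips. Finish holding it there: do not let go of the handle at the end, and leave the loose gauge block and slotted plate on the bench where they lie.

Things in the scene. Friction and masses are not known exactly. Their poses are not given: they have to be found in the camera images.
- gap_fixture: The gap fixture, fixed to the bench: grey base 104 x 130 x 12 mm (x, y, z) with two steel plates standing face to face and a spring plunger beside them. Origin: centre of its underside, z up, yaw within +-0.35 rad. The gap is the plane x = 0, centred on y = +26 mm; the plunger stands at x = 0, y = -44 mm. Grey uprights behind the plates, 62 mm high, reach to x = +-46 mm.
- gap_mouth (a point): Middle of the gap's mouth, level with the tops of the flared lips, 76.5 mm above the bench; x is across the gap, y along it, z up. Plates 36 mm wide along y. The lips lean out by 30 degrees: mouth about 18 mm wide, narrowing to the throat 14.5 mm lower. Below it the plates are parallel, 0.8 mm apart at rest, down to the base's top, 12 mm above the bench.
- front_plate: The sprung plate on the fixture's -x side of the gap. It gives way by up to 6 mm along the fixture's -x against springs (3 to 6 N with the blade in). It is linked to the plunger: 1 mm of plate travel is 2 mm of plunger travel. Its origin coincides with the fixture's origin at rest.
- back_plate: The sprung plate on the fixture's +x side of the gap. It gives way by up to 6 mm along the fixture's +x against springs (3 to 6 N with the blade in). Its origin coincides with the fixture's origin at rest. Pushing the blade in takes about 3 to 10 N downwards.
- plunger (a joint): Travel of the spring plunger in m: 0 up, 0.010 fully down at its stop. The stop is reached with about 4 N; it springs back up when released. With the blade in the gap it stands about 0.003 down.
- plunger_top (a point): Centre of the top of the plunger's black round head (30 mm across, its flat top 24 mm across), 86 mm above the bench when up. It moves straight down by 10 mm.
- blade_stand: The aluminium blade stand, fixed to the bench: a block 52 x 56 mm, 60 mm high (on a foot 72 x 76 x 6 mm), with one upright slot 6.2 x 22.2 mm (x, y) in the middle of its top, 54 mm deep. Origin at the centre of its underside, z up.
- feeler_blade: The feeler blade, about 60 g, standing tip down in the slot, its handle's underside resting on the stand's top. Steel blade 4 mm thick (x), 20 mm wide (y), 54 mm long, rounded tip, under a black handle 12 x 26 x 42 mm (x, y, z). Origin: middle of the tip, z up to the handle, which runs from z = 54 to 96 mm. Lift it over 54 mm to leave the slot.
- depth_line (a point): The middle of the dark line that runs across the blade, 40 mm above the tip and 14 mm below the handle.
- handle_mid (a point): The middle of the blade's handle, 75 mm above the tip; grip it here across its 12 mm (along the blade's x).
- square_block: Bystander: a loose steel gauge block, 35 x 35 x 20 mm, lying between fixture and stand. Origin at the centre of its underside.
- slot_plate: Bystander: a loose milled steel plate with slots, 40 x 64 x 8 mm (x, y, z), lying between fixture and stand. Origin at the centre of its underside.
There are look-alikes about, which are no part of the job. What is shaped like the feeler_blade but pink or red is not meant.

How it is judged (in metres and radians):
On the way, in this order (a step that is already met when the one before it is completed fails the run):
1. the plunger is pressed down to its stop (value of joint plunger above 0.009 m), for 0.1 s.
2. the plunger has come back up (value of joint plunger below 0.0015 m), for 0.1 s.
3. the blade is drawn clear of its stand, held by the gripper (z of feeler_blade in the frame of blade_stand above 0.061 m and contact force between the fingers and feeler_blade above 2 N), for 0.1 s.
At the end, for the whole second after the job is handed in: Blade upright (0.12 rad), square to the plates (0.15 rad), within 9 mm of mid-width, dark line level with the lip tops within 6 mm, each plate pressing on it with over 0.8 N, plunger not held down, blade at rest, fingers gripping it with over 3 N (z of depth_line in the frame of gap_mouth between -0.006 and 0.006 m and x of depth_line in the frame of gap_mouth between -0.005 and 0.005 m and y of depth_line in the frame of gap_mouth between -0.009 and 0.009 m and angle between the x axis of feeler_blade and the x axis of gap_fixture, either way round below 0.15 rad and angle between feeler_blade's own z axis and vertical below 0.12 rad and contact force between feeler_blade and front_plate above 0.8 N and contact force between feeler_blade and back_plate above 0.8 N and contact force between the fingers and feeler_blade above 3 N and linear speed of feeler_blade below 0.02 m/s and value of joint plunger below 0.0075 m); the arm keeps its last pose, push and grip.
It fails at once if a loose bystander (square_block, slot_plate) is pushed more than 20 mm (distance of any of square_block, slot_plate from where it was at the start of the episode above 0.02 m).
It also fails if it takes over 56 s, if anything falls off the work surface, if the arm or the gripper's body presses on something with over 40 N, if the wrist force passes 120 N, or if a joint passes its speed limit or range.

## Robot

A 6-joint arm with a two-finger parallel gripper is mounted at the origin on a cart in front of the work surface, level with it; the furniture and walls round the work are solid. World frame = base frame: x ahead of the robot, y to its left, z up, the work surface at z = 0. Lengths are in mm, angles in rad, forces in N, time in s.
With the tool pointing down it reaches from about 275 to 1000 mm from the base axis. Payload 8.4 kg.
Tool frame: the origin (TCP) lies between the finger pads; the fingertips stand 22 mm ahead of it and the grasp point (between the pads) lies 3 mm ahead of it; z points along the fingers, y is the line along which they close (so a half turn about z gives the same grasp; the last joint's range is limited). The gripper opens to 85 mm and grips with 20 to 120 N. Pads are 22 mm wide; open, the fingers measure 114 mm over their backs; the gripper's body (76 mm by 85 mm) begins 54 mm behind the grasp point. The pads swing forward as they close: fully open they stand 13 mm farther back than shut.
Start: joints at [1.168, 0.353, 1.633, -0, 1.155, -0.002], TCP at [243.846, 575.471, 253.281] pointing down, gripper open.
Joint ranges: [-2.63, 2.63], [-0.92, 2.1], [0.06, 2.66], [-1.3, 4.44], [0, 2.69], [-3.02, 3.02]. Speed limits (rad/s): [2.22, 2.22, 2.79, 3.14, 3.14, 3.14].

## Interface

Orientations are given as [roll, pitch, yaw] about the fixed x, y, z axes, in that order (R = Rz(yaw) Ry(pitch) Rx(roll)).
In Python, from rig import r, grab_frame gives the robot as it stands.
- The arm moves only by the shell command python3 -m inch 'ROWS' [FORCE]. ROWS is JSON, a list of rows, each a list of 7 numbers: the turn, a rotation vector about the tool's x, y, z as a fraction of full scale, then the shift along the tool's x, y, z as a fraction of full scale, then the closure, from 0 (fully open) to 1 (shut). In form: [[rx, ry, rz, dx, dy, dz, fingers], ...]. A call has 1 to 8 rows; each row shifts and turns the commanded pose from where the row before left it, along the tool's axes as they then stand; what a row does not reach is not made up. Full scale, the value 1, is 2.5 cm for a shift and pi rad for a turn. A row lasts 1/12 s, in which the tool goes at most 41.7 mm and 7.16 degrees, less where a joint would pass 70% of its speed; a pose out of reach is approached as far as the arm can. A call with a number of a shift or a turn outside -1 to 1 is refused whole. A call with a gripper value outside its range is refused whole. The fingers move at their own pace and stop on an object; FORCE is the grip in N (left out, the last holds). Time passes only in rows, so rows that do not move let the fingers close. It gives the time, the measured TCP pose, the force, the opening and the grip force at its end, in the units of the state.
- r.sense(): the state, without advancing time (a new reading comes with each control period).
- grab_frame(name): name is "side" or "top" or "wrist"; returns a dict with "pixels" (400x640x3 uint8, red, green, blue), "z_map" (400x640 float32, mm along the optical axis (not along the pixel's ray), 0 where there is no reading), "vertical_fov" (degrees; the focal length in pixels is half the picture's height over the tangent of half this angle, whatever the lens; pixels are square), "cx", "cy" (the principal point, pixels), "cam_to_world" (4x4, takes a point from camera to world coordinates). Camera axes: x right, y down, z forward; pixel columns grow to the right and rows downward; lengths in mm; the calibration is good to about 2 mm. The wrist camera is an equidistant fisheye: a pixel r from the principal point sees the ray r / f radians off the axis. A picture is of the moment at which its call begins.
- r.sign_off(): hands the job in; it is judged then, once.
The state is a dict: "clock": time; "qpos": joint angles; "qvel": joint speeds; "joint_efforts": joint torques, N m; "eef_pos": TCP position; "tcp_rot": TCP orientation; "contact_force": force on the tool from outside, world axes, zero at the start; "wrist_torque": the same for the moment, N m; "opening": opening from 0.0 (shut) to 1.0 (fully open); "grasp_force": force on a finger pad.
Only numpy, scipy, OpenCV 4.12 (cv2) and the standard library are available. Lean on these libraries where they do the work, as an engineer would, in place of code of your own. Each camera call takes 0.05 s, during which the arm holds its last target. There are 200 camera calls.

## Working session

There is one attempt and no reset: what is moved stays moved. The work goes in short steps, Python scripts to look and compute and a shell command to move; the robot and the scene stay as the last step left them, time stands still between calls to the robot, and variables do not carry over. Pictures are saved under pics/ and viewed, at most 10 in all, crops included, and the job is handed in when it is done.

```bash
ls; mkdir -p pics; python3 - <<'E'
from rig import r, grab_frame
import cv2,numpy as np,pickle
s=r.sense();print(s)
for n in("top","side"):
    f=grab_frame(n);pickle.dump(f,open(f'{n}0.pkl','wb'));cv2.imwrite(f'pics/{n}0.png',f['pixels'][:,:,::-1]);print(n,f['vertical_fov'],f['cx'],f['cy'],np.round(f['cam_to_world'],3).tolist())
E
```

```text
pics
{'clock': 0.0, 'qpos': array([ 1.16760689e+00,  3.53660303e-01,  1.63414193e+00, -1.01588902e-06,
        1.15521803e+00, -2.41432688e-03]), 'qvel': array([ 4.18909418e-04, -5.75616701e-05,  8.21357622e-04,  6.75992732e-04,
        2.35748728e-04, -3.44576456e-04]), 'joint_efforts': array([ 1.74300672e-03, -6.05242324e+01, -3.42066443e+01,  1.61305375e-04,
        9.46006563e-03,  2.88061116e-06]), 'eef_pos': array([243.66204477, 575.05090271, 252.5507433 ]), 'tcp_rot': array([-3.14016505e+00, -2.51787792e-06,  2.74081796e+00]), 'contact_force': array([-0.29035528,  0.31384125, -0.56507885]), 'wrist_torque': array([0.02548741, 0.03877115, 0.00912729]), 'grasp_force': 0.0, 'opening': 0.998432942623931}
top 43.382491037189645 311.4446103007448 198.0209768241589 [[-0.025, -0.998, 0.066, 428.976], [-1.0, 0.024, -0.017, -54.431], [0.016, -0.066, -0.998, 1109.855], [0.0, 0.0, 0.0, 1.0]]
side 53.25692977770777 321.8012866391592 203.83901860533885 [[-0.803, -0.221, 0.553, -23.255], [-0.596, 0.299, -0.746, 616.894], [-0.0, -0.928, -0.372, 409.537], [0.0, 0.0, 0.0, 1.0]]
```

View pics/top0.png

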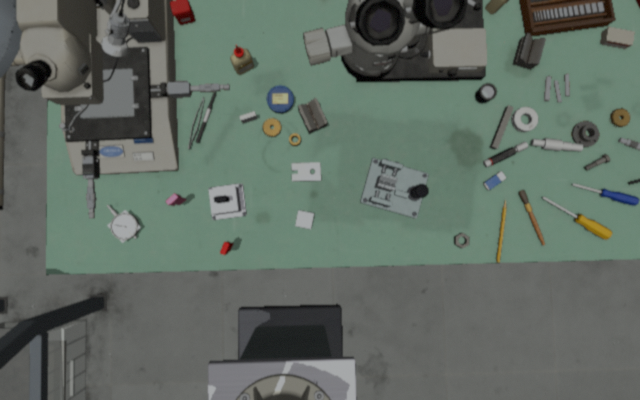

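View pics/side0.png

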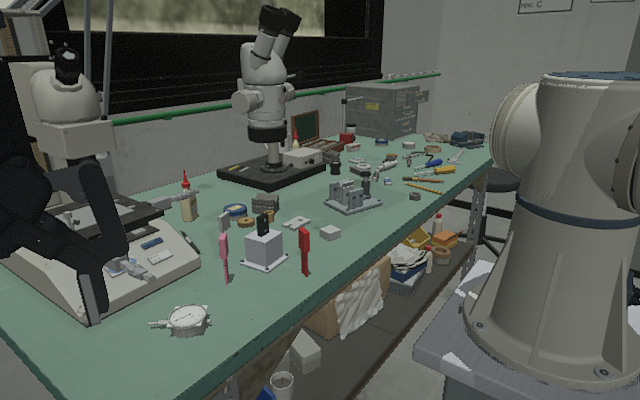

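The top view shows the stand with the black handle at about (222,199). The look-alikes are pink at (175,200) and red at (226,247). The fixture is at (395,187) with its plunger at (419,191), the slot plate at (306,172) and the block at (304,219). The side view shows the black handle standing on the aluminium block at (263,225), pink at (224,255) and red at (305,250). The black one is meant, because it stands in the stand and the others are pink or red. I'll confirm that in a crop and measure.

```bash
cat >h.py <<'E'
import numpy as np,cv2
def foc(f): return 200/np.tan(np.radians(f['vertical_fov']/2))
def cloud(f,fish=False):
    v,u=np.mgrid[:400,:640].astype(float);F=foc(f)
    x,y=(u-f['cx'])/F,(v-f['cy'])/F
    if fish:
        t=np.hypot(x,y);k=np.where(t>1e-9,np.tan(np.minimum(t,1.5))/np.maximum(t,1e-9),1);x,y=x*k,y*k
    z=f['z_map'];M=f['cam_to_world']
    P=np.stack([x*z,y*z,z],-1)@M[:3,:3].T+M[:3,3]
    P[z<=0]=np.nan
    return P
def rect(pts):
    (c,s,a)=cv2.minAreaRect(np.float32(pts));return np.round(c,1),np.round(s,1),round(a,1)
E
python3 - <<'E'
import pickle,cv2,numpy as np
from h import *
f=pickle.load(open('top0.pkl','rb'));P=cloud(f);X,Y,Z=P[...,0],P[...,1],P[...,2];im=f['pixels'].astype(int)
def box(u0,u1,v0,v1):
    m=np.zeros((400,640),bool);m[v0:v1,u0:u1]=1;return m
def rep(n,m):print(n,m.sum(),rect(P[m][:,:2]),'z',np.round(np.nanpercentile(Z[m],[5,50,95]),1),'c',np.round(np.nanmean(P[m][:,:2],0),1))
st=box(200,252,175,225);fx=box(355,435,150,222)
dark=im.max(2)<60
print('bench',np.nanmedian(Z[box(260,290,180,200)]))
rep('handle',st&(Z>90)); rep('stand top',st&(Z>50)&(Z<70)); rep('foot',st&(Z>3))
rep('base',fx&(Z>6)); rep('plates',fx&(Z>40)&~dark&(X>0)); rep('plunger',fx&(Z>78)&dark);rep('hi',fx&(Z>68)&~dark)
rep('block',box(290,320,205,232)&(Z>10)); rep('plate',box(285,330,155,188)&(Z>4))
rep('red',box(215,240,235,260)&(Z>20));rep('pink',box(160,190,185,212)&(Z>20))
a=cv2.resize(f['pixels'][170:235,190:260],None,fx=5.5,fy=5.5,interpolation=cv2.INTER_CUBIC);b=cv2.resize(f['pixels'][150:222,355:435],None,fx=5,fy=5,interpolation=cv2.INTER_CUBIC)
o=np.zeros((360,790,3),np.uint8);o[:a.shape[0],:a.shape[1]]=a[:360];o[:b.shape[0],388:388+b.shape[1]]=b
cv2.imwrite('pics/crop1.png',o[:,:,::-1])
E
```

```text
bench 0.8740420365199952
handle 84 (array([497.8, 110.9]), array([12. , 24.8]), 3.7) z [ 96.1 103.  106.3] c [497.5 110.5]
stand top 594 (array([498.1, 111.4]), array([52.3, 56.3]), 6.0) z [57.6 61.4 64.5] c [497.2 110.2]
foot 1353 (array([503.1, 115.4]), array([112.5, 108.4]), 89.0) z [  3.5  56.4 100.5] c [497.2 107.8]
base 2875 (array([ 535.4, -252.3]), array([151. , 139.1]), 75.3) z [10.1 15.1 84. ] c [ 517.8 -253.3]
plates 669 (array([ 517.9, -260.8]), array([107.7, 100.2]), 72.9) z [46.6 62.6 79.1] c [ 524.9 -232.8]
plunger 141 (array([ 505.4, -296.9]), array([27. , 24.8]), 89.2) z [83.3 86.8 90.2] c [ 506.3 -296.5]
hi 184 (array([ 503.9, -259.3]), array([102.9,  53.6]), 73.9) z [68.5 75.9 85.9] c [ 524.1 -240.1]
block 257 (array([453.7, -56.5]), array([34.4, 34.7]), 77.3) z [18.  21.7 24.5] c [453.8 -56.5]
plate 545 (array([561.7, -65.5]), array([97.4, 71.4]), 88.7) z [ 4.5  9.  12.9] c [559.9 -63.3]
red 113 (array([398.9, 104.8]), array([12.6, 25.9]), 66.0) z [62.5 95.7 99.3] c [399.  103.3]
pink 152 (array([499.4, 209.4]), array([12.7, 26.8]), 44.4) z [27.5 93.2 99. ] c [499.1 207.2]
```

View pics/crop1.png

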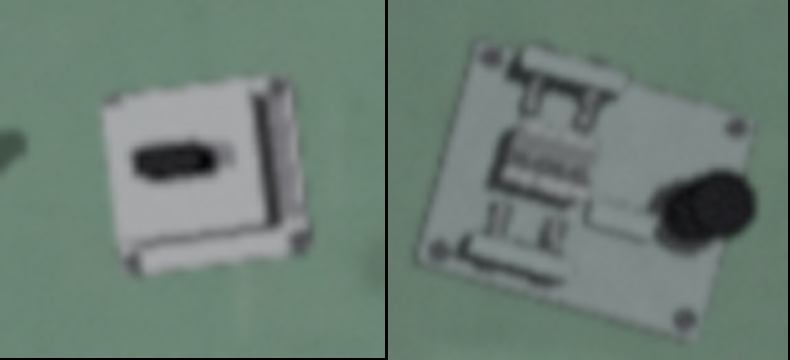

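The crop shows the black handle upright in the aluminium stand (left), so that is the blade to take, and the fixture with its black plunger head (right). Measured values match the sizes given:
- **Handle:** (498,111), top at z 103.
- **Plunger:** (506,-297), z 87.
- **Fixture:** yaw about -0.27, so the gap is near (525,-229).

First I turn the tool to yaw π/2, then travel.

```bash

python3 -m inch '[[0,0,0.038,0,0,0,1],[0,0,0.038,0,0,0,1],[0,0,0.038,0,0,0,1],[0,0,0.038,0,0,0,1],[0,0,0.038,0,0,0,1],[0,0,0.038,0,0,0,1],[0,0,0.038,0,0,0,1],[0,0,0.038,0,0,0,1]]' 
python3 -m inch '[[0,0,0.034,0,0,0,1],[0,0,0.034,0,0,0,1],[0,0,0,-0.5,0.2,0,1],[0,0,0,-1,0.3,0,1],[0,0,0,-1,0.3,0,1],[0,0,0,-1,0.3,0,1],[0,0,0,-1,0.3,0,1],[0,0,0,-1,0.3,0,1]]'
```

```text
clock: 0.77
eef_pos: [243.7, 575.2, 252.8]
tcp_rot: [-3.141, 0.001, 1.78]
contact_force: [-0.3, -0.6, 0.3]
opening: -0.001
grasp_force: 0.0
clock: 1.43
eef_pos: [286.6, 435.8, 252.9]
tcp_rot: [-3.141, 0.001, 1.576]
contact_force: [0.1, 0.8, 0.3]
opening: -0.003
grasp_force: 0.0
```

```bash

python3 -m inch '[[0,0,0,-1,0.3,0,1],[0,0,0,-1,0.3,0,1],[0,0,0,-1,0.3,0,1],[0,0,0,-1,0.3,0,1],[0,0,0,-1,0.3,0,1],[0,0,0,-1,0.3,0,1],[0,0,0,-1,0.3,0,1],[0,0,0,-1,0.3,0,1]]' |sed -n 2,3p
python3 - <<'E'
from rig import grab_frame
import pickle
pickle.dump(grab_frame('wrist'),open('w_a.pkl','wb'))
E
python3 -m inch '[[0,0,0,-1,0.3,0,1],[0,0,0,-1,0.3,0,1],[0,0,0,-1,0.3,0,1],[0,0,0,-1,0.3,0,1],[0,0,0,-1,0.3,0,1],[0,0,0,-1,0.3,0,1],[0,0,0,-1,0.3,0,1],[0,0,0,-1,0.3,0,1]]'|sed -n 2,3p 
python3 -m inch '[[0,0,0,-1,0.3,0,1],[0,0,0,-1,0.3,0,1],[0,0,0,-1,0.3,0,1],[0,0,0,-1,0.3,0,1],[0,0,0,-1,0.3,0,1],[0,0,0,-1,0.3,0,1],[0,0,0,-1,0.3,0,1],[0,0,0,-1,0.3,0,1]]' |sed -n 2,3p
python3 - <<'E'
from rig import r,grab_frame
import pickle,cv2,numpy as np
from h import *
print(r.sense()['eef_pos'],r.sense()['contact_force'])
fw=grab_frame('wrist');pickle.dump(fw,open('w_b.pkl','wb'));cv2.imwrite('pics/wb.png',fw['pixels'][:,:,::-1])
for n in 'ab':
    f=pickle.load(open(f'w_{n}.pkl','rb'));P=cloud(f,True);X,Y,Z=np.moveaxis(P,-1,0);im=f['pixels'].astype(int)
    if n=='a':
        st=np.hypot(X-498,Y-111)<50
        for k,m in(('handle',st&(Z>95)&(Z<108)),('stand',st&(Z>57)&(Z<64))):print(k,m.sum(),rect(P[m][:,:2]) if m.sum()>5 else '')
    else:
        fx=np.hypot(X-518,Y+254)<95
        for k,m in(('base',fx&(Z>8)&(Z<15)),('plunger',fx&(Z>83)&(Z<91)&(im.max(2)<80)),('plates',fx&(Z>72)&(Z<80)&(np.hypot(X-506,Y+297)>25)),('upr',fx&(Z>57)&(Z<67)&(np.hypot(X-506,Y+297)>25))):print(k,m.sum(),rect(P[m][:,:2]) if m.sum()>5 else '',P[m].mean(0))
E
```

```text
eef_pos: [346.5, 236.1, 253.1]
tcp_rot: [-3.141, 0.0, 1.576]
eef_pos: [406.5, 36.4, 253.1]
tcp_rot: [-3.141, 0.0, 1.576]
eef_pos: [466.6, -163.3, 253.1]
tcp_rot: [-3.141, -0.0, 1.575]
[ 466.57928556 -163.27300804  253.07143101] [ 1.16354308 -0.20766976  0.54161961]
handle 73 (array([497.6, 122.1]), array([ 7.9, 11.7]), 73.8)
stand 817 (array([497.5, 120.1]), array([54.3, 43.1]), 2.6)
base 2496 (array([ 522.1, -245.9]), array([110.8, 104.3]), 72.5) [ 528.80142869 -228.74655065   11.95213264]
plunger 0  [nan nan nan]
plates 369 (array([ 527.4, -231.3]), array([36.7, 27.1]), 75.2) [ 527.61760182 -230.50570129   74.97197974]
upr 957 (array([ 526.9, -230.9]), array([46.6, 92.7]), 73.0) [ 529.08757671 -228.1247377    61.80593209]<stdin>:13: RuntimeWarning: Mean of empty slice.
  ret = um.true_divide(
```

View pics/wb.png

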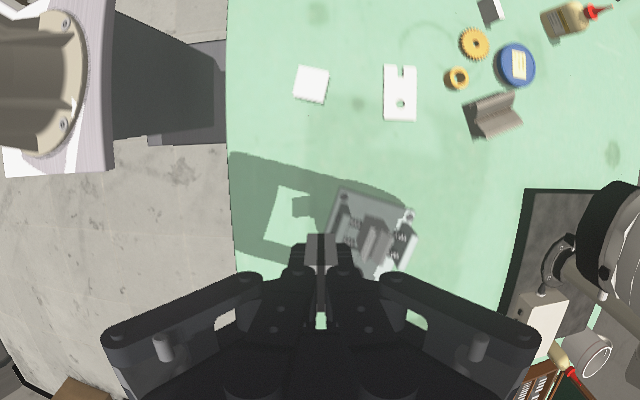

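The wrist view shows the fixture under the fingers at about (375,235), with the block at (311,84) and the slot plate at (400,92). It puts the plates at (527,-231), yaw about -0.27, which agrees with the top view within 3 mm. So the plunger is near (507,-298). Next is to press it with the closed fingertips.

```bash

python3 -m inch '[[0,0,0,-0.9,0.27,0.85,1],[0,0,0,-0.9,0.27,0.85,1],[0,0,0,-0.9,0.27,0.85,1],[0,0,0,-0.9,0.27,0.85,1],[0,0,0,-0.9,0.27,0.85,1],[0,0,0,-0.9,0.27,0.8,1],[0,0,0,0,0,0,1],[0,0,0,0,0,0,1]]'
python3 -m inch '[[0,0,0,0,0,0.2,1],[0,0,0,0,0,0.2,1],[0,0,0,0,0,0.2,1],[0,0,0,0,0,0,1]]'
```

```text
clock: 4.2
eef_pos: [506.5, -297.0, 125.6]
tcp_rot: [-3.139, -0.002, 1.573]
contact_force: [-0.6, 1.2, 0.6]
opening: -0.002
grasp_force: 0.0
clock: 4.53
eef_pos: [507.6, -295.8, 111.7]
tcp_rot: [-3.141, -0.0, 1.573]
contact_force: [-0.8, -0.0, 0.4]
opening: 0.001
grasp_force: 0.0
```

```bash

python3 -m inch '[[0,0,0,-0.08,0,0.15,1],[0,0,0,0,0,0.12,1],[0,0,0,0,0,0.12,1],[0,0,0,0,0,0,1]]'
python3 -m inch '[[0,0,0,0,0,0.1,1],[0,0,0,0,0,0.06,1],[0,0,0,0,0,0,1]]'
```

```text
clock: 4.87
eef_pos: [508.3, -298.7, 102.1]
tcp_rot: [3.141, 0.0, 1.572]
contact_force: [0.7, 0.4, 3.0]
opening: 0.0
grasp_force: 1.5
clock: 5.12
eef_pos: [508.3, -298.7, 98.2]
tcp_rot: [3.141, 0.0, 1.572]
contact_force: [1.1, 2.2, 4.0]
opening: 0.001
grasp_force: 2.0
```

```bash

python3 -m inch '[[0,0,0,0,0,0.04,1],[0,0,0,0,0,0.04,1],[0,0,0,0,0,0.0,1],[0,0,0,0,0,0,1]]'
```

```text
clock: 5.45
eef_pos: [508.4, -298.7, 97.8]
tcp_rot: [3.141, 0.0, 1.572]
contact_force: [-2.4, 4.9, 17.3]
opening: -0.002
grasp_force: 8.8
```

The force jumped to 17 N at tip height 76 mm, so the plunger is at its stop. I'll lift off and look at the whole fixture from above.

```bash

python3 -m inch '[[0,0,0,0,0,-0.4,1],[0,0,0,0,0,-0.8,1],[0,0,0,-0.5,0,-1,0.3],[0,0,0,-0.8,0,-1,0.3],[0,0,0,-0.8,0,-1,0.3],[0,0,0,-0.6,0,-1,0.3],[0,0,0,0,0,-1,0.3],[0,0,0,0,0,0,0.3]]'
python3 - <<'E'
from rig import r,grab_frame
import pickle,cv2,numpy as np
from h import *
r_=r.sense()
for n in('wrist','top'):
    f=grab_frame(n);pickle.dump(f,open(f'{n}1.pkl','wb'))
    P=cloud(f,n=='wrist');X,Y,Z=np.moveaxis(P,-1,0);im=f['pixels'].astype(int)
    if n=='wrist':cv2.imwrite('pics/w1.png',im[:,:,::-1])
    fx=np.hypot(X-518,Y+254)<95;pl=np.hypot(X-507,Y+298)<25
    for k,m in(('base',fx&(Z>8)&(Z<16)&~pl),('plunger',pl&(Z>80)&(Z<91)),('plates',fx&(Z>70)&(Z<81)&~pl),('upr',fx&(Z>57)&(Z<67)&~pl)):
        if m.sum()>5:print(n,k,m.sum(),rect(P[m][:,:2]),P[m].mean(0).round(1))
E
```

```text
clock: 6.12
eef_pos: [509.6, -368.5, 256.4]
tcp_rot: [3.136, 0.004, 1.571]
contact_force: [-0.3, 0.0, 0.6]
opening: 0.697
grasp_force: 0.0
wrist base 5233 (array([ 519.6, -256. ]), array([130.9, 105. ]), 72.6) [ 518.2 -262.7   12. ]
wrist plunger 766 (array([ 507. , -297.9]), array([29.5, 28.2]), 89.5) [ 506.7 -297.9   85.5]
wrist plates 557 (array([ 527.2, -231.2]), array([36.4, 25.5]), 73.0) [ 527.3 -232.    74.4]
wrist upr 1085 (array([ 527.4, -231.2]), array([45.9, 92.8]), 72.5) [ 526.8 -232.4   62.1]
top base 1455 (array([ 518.9, -256. ]), array([130.5, 103.9]), 72.7) [ 517.5 -253.5   12.8]
top plunger 159 (array([ 506.4, -297.7]), array([27. , 29.8]), 1.4) [ 505.9 -297.6   86.6]
top plates 136 (array([ 526.7, -231.5]), array([36. , 25.4]), 72.7) [ 527.2 -231.    75.1]
top upr 280 (array([ 526.8, -231.4]), array([46. , 92.4]), 72.9) [ 526.7 -230.5   62.8][ WARN:0@1.133] global loadsave.cpp:1063 imwrite_ Unsupported depth image for selected encoder is fallbacked to CV_8U.
```

View pics/w1.png

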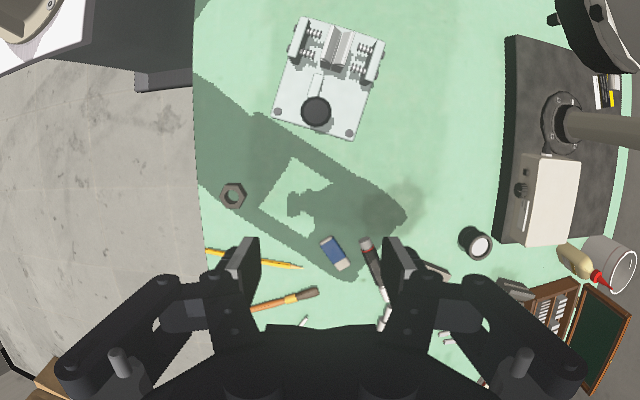

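The wrist view shows the plunger head back up at (316,112), z 86, and the plates' slit at (337,45). Both cameras agree on the gap at (527,-231.3) and a yaw of -0.303. Now I go to the stand and measure it closely on the way.

```bash

python3 -m inch '[[0,0,0,1,-0.03,0,0.3],[0,0,0,1,-0.03,0,0.3],[0,0,0,1,-0.03,0,0.3],[0,0,0,1,-0.03,0,0.3],[0,0,0,1,-0.03,0,0.3],[0,0,0,1,-0.03,0,0.3],[0,0,0,1,-0.03,0,0.3],[0,0,0,1,-0.03,0,0.3]]'|sed -n 2,3p
python3 -m inch '[[0,0,0,1,-0.03,0,0.3],[0,0,0,1,-0.03,0,0.3],[0,0,0,1,-0.03,0,0.3],[0,0,0,1,-0.03,0,0.3],[0,0,0,1,-0.03,0,0.3],[0,0,0,1,-0.03,0,0.3],[0,0,0,1,-0.03,0,0.3],[0,0,0,1,-0.03,0,0.3]]'|sed -n 2,3p
python3 - <<'E'
from rig import r,grab_frame
import pickle,cv2,numpy as np
from h import *
for n in('wrist','top'):
    f=grab_frame(n)
    P=cloud(f,n=='wrist');X,Y,Z=np.moveaxis(P,-1,0)
    st=np.hypot(X-498,Y-111)<60
    for k,m in(('handle',st&(Z>97)&(Z<107)),('stand',st&(Z>57)&(Z<64)),('foot',st&(Z>3)&(Z<9))):
        if m.sum()>5:print(n,k,m.sum(),rect(P[m][:,:2]),P[m].mean(0).round(1))
s=r.sense();print(s['eef_pos'],s['tcp_rot'])
E
```

```text
eef_pos: [500.5, -164.4, 249.6]
tcp_rot: [-3.139, -0.001, 1.572]
eef_pos: [494.1, 35.1, 249.7]
tcp_rot: [-3.139, 0.0, 1.573]
wrist handle 397 (array([499.1, 111.9]), array([11.9, 26. ]), 5.1) [499.  111.9 101.7]
wrist stand 2500 (array([499.1, 112.2]), array([52.1, 56.7]), 6.0) [498.8 112.   60. ]
wrist foot 972 (array([499., 112.]), array([72.4, 76.7]), 5.7) [496.2 106.9   6. ]
top stand 10 (array([471.3, 126.4]), array([ 2. , 16.7]), 5.7) [471.  127.2  61. ]
top foot 115 (array([455.9, 127. ]), array([72.2, 30.6]), 88.5) [461.5 123.5   6. ]
[494.16508611  36.50976174 249.74044782] [-3.13868212e+00 -5.53205164e-04  1.57510736e+00]
```

The stand is at (499,112), yaw 0.10, and the handle's 12 x 26 mm top is at the same place, which matches the description.

```bash

python3 -m inch '[[0,0,0,1,0.06,0.4,0.3],[0,0,0,1,0.06,0.6,0.3],[0,0,0,1,0.06,0.6,0.3],[0,0,-0.032,0,0,0,0.3],[0,0,0,0,0,0.8,0.3],[0,0,0,0,0,0.8,0.3],[0,0,0,0,0,0,0.3],[0,0,0,0,0,0,0.3]]'
```

```text
clock: 8.32
eef_pos: [498.6, 108.1, 169.9]
tcp_rot: [-3.137, 0.001, 1.673]
contact_force: [-0.1, -0.7, -0.1]
opening: 0.702
grasp_force: 0.0
```

```bash

python3 -m inch '[[0,0,0,0.16,0.03,0.8,0.3],[0,0,0,0,0,0.8,0.3],[0,0,0,0,0,0.8,0.3],[0,0,0,0,0,0.6,0.3],[0,0,0,0,0,0.36,0.3],[0,0,0,0,0,0,0.3],[0,0,0,0,0,0,0.3]]'
python3 -m inch '[[0,0,0,0,0,0,1],[0,0,0,0,0,0,1],[0,0,0,0,0,0,1],[0,0,0,0,0,0,1],[0,0,0,0,0,0,1],[0,0,0,0,0,0,1]]' 40
```

```text
clock: 8.9
eef_pos: [500.6, 112.7, 87.8]
tcp_rot: [-3.142, 0.0, 1.672]
contact_force: [0.3, -0.4, 0.5]
opening: 0.701
grasp_force: 0.0
clock: 9.4
eef_pos: [499.5, 112.8, 87.8]
tcp_rot: [-3.14, 0.0, 1.673]
contact_force: [-4.6, 0.4, 8.1]
opening: 0.132
grasp_force: 40.8
```

```bash

python3 -m inch '[[0,0,0,0,0,-0.2,1],[0,0,0,0,0,-0.4,1],[0,0,0,0,0,-0.6,1],[0,0,0,0,0,-0.8,1],[0,0,0,0,0,-0.8,1],[0,0,0,0,0,-0.8,1],[0,0,0,0,0,-0.6,1],[0,0,0,0,0,-0.4,1]]'
python3 -m inch '[[0,0,0,0,0,0,1],[0,0,0.032,-1,0,0,1],[0,0,0,-1,0.08,0,1],[0,0,0,-1,0.08,0,1],[0,0,0,-1,0.08,0,1],[0,0,0,-1,0.08,0,1],[0,0,0,-1,0.08,0,1],[0,0,0,-1,0.08,0,1]]'
```

```text
clock: 10.07
eef_pos: [501.2, 113.1, 205.0]
tcp_rot: [3.138, -0.0, 1.673]
contact_force: [0.6, 0.3, -0.8]
opening: 0.135
grasp_force: 39.6
clock: 10.73
eef_pos: [514.5, -63.2, 201.5]
tcp_rot: [-3.14, -0.0, 1.572]
contact_force: [0.3, -0.0, -0.8]
opening: 0.136
grasp_force: 39.6
```

```bash

python3 -m inch '[[0,0,0,-1,0.07,0,1],[0,0,0,-1,0.07,0,1],[0,0,0,-1,0.07,0,1],[0,0,0,-1,0.07,0,1],[0,0,0,-1,0.07,0,1],[0,0,0,-1,0.07,0,1],[0,0,0,-0.6,0.07,0,1],[0,0,0,0,0,0,1]]' |sed -n 2,3p
python3 -m inch '[[0,0,0.0325,0,0,0,1],[0,0,0.0325,0,0,0,1],[0,0,0.0325,0,0,0,1],[0,0,0,0,0,0,1],[0,0,0,0,0,0,1]]'
python3 - <<'E'
from rig import r,grab_frame
import pickle,cv2,numpy as np
from h import *
im=np.zeros((400,800,3),np.uint8)
for n in('wrist','side'):
    f=grab_frame(n);pickle.dump(f,open(f'{n}2.pkl','wb'))
    q=f['pixels'][:,:,::-1]
    if n=='side':im[:,400:]=cv2.resize(q[130:230,300:400],(400,400),interpolation=cv2.INTER_CUBIC)
    else: im[:,:400]=cv2.resize(q[100:350,195:445],(400,400))
cv2.imwrite('pics/c2.png',im)
E
```

```text
eef_pos: [527.6, -229.4, 201.6]
tcp_rot: [-3.141, 0.001, 1.57]
clock: 11.82
eef_pos: [527.3, -226.1, 201.9]
tcp_rot: [-3.141, -0.0, 1.269]
contact_force: [0.4, 0.7, -1.3]
opening: 0.134
grasp_force: 39.6
```

View pics/c2.png

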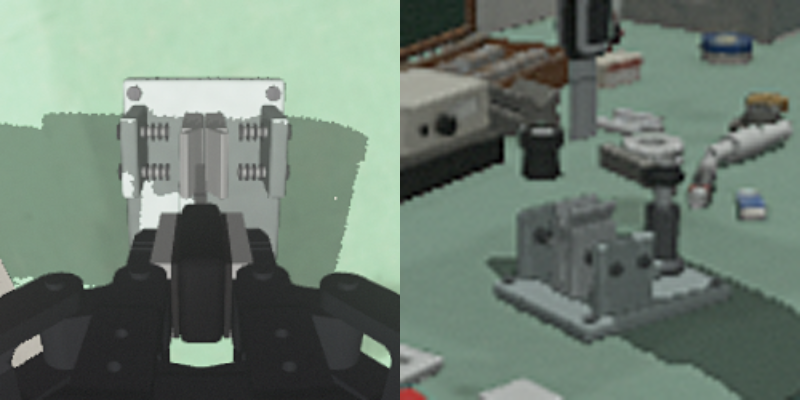

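The wrist crop (left half) shows the handle square to the plates with the blade above the slit. The side crop (right half) shows the blade hanging upright with its dark line visible. I'll trim the offset and descend to just above the lips.

```bash

python3 -m inch '[[0,0,0,-0.17,0.05,0,1],[0,0,0,0,0,0.4,1],[0,0,0,0,0,0.5,1],[0,0,0,0,0,0.4,1],[0,0,0,0,0,0.2,1],[0,0,0,0,0,0,1],[0,0,0,0,0,0,1],[0,0,0,0,0,0,1]]'
python3 - <<'E'
from rig import r,grab_frame
import numpy as np
from h import *
s=r.sense();f=grab_frame('wrist');P=cloud(f,True);X,Y,Z=np.moveaxis(P,-1,0)
c=np.array([527,-231.3]);ax=np.array([.9544,-.2984]);ay=np.array([.2984,.9544])
L=np.stack([(P[...,:2]-c)@ax,(P[...,:2]-c)@ay],-1)
for z0,z1 in((72,79),(80,90),(90,98),(99,105),(128,150)):
    m=(Z>z0)&(Z<z1)&(abs(L[...,0])<13)&(abs(L[...,1])<20)
    if m.sum()>5:print(z0,m.sum(),rect(L[m]),np.percentile(L[m],[2,98],axis=0).round(1).tolist())
print(s['eef_pos'],s['contact_force'])
E
```

```text
clock: 12.58
eef_pos: [527.7, -231.5, 165.1]
tcp_rot: [3.141, 0.0, 1.266]
contact_force: [0.5, 0.3, -1.0]
opening: 0.139
grasp_force: 39.6
72 834 (array([-0. ,  1.2]), array([25.8, 35.2]), 0.7) [[-12.2, -15.5], [12.8, 18.3]]
80 21 (array([0.3, 9.5]), array([3.4, 1. ]), 0.4) [[-1.3, 9.0], [2.0, 9.9]]
90 15 (array([0.4, 9.6]), array([0.6, 3.3]), 89.9) [[-1.2, 9.3], [2.0, 9.9]]
99 18 (array([0.4, 9.5]), array([1.2, 3.2]), 83.7) [[-1.2, 8.9], [2.0, 10.1]]
128 231 (array([ 0.8, 11.2]), array([23.8,  4.3]), 0.2) [[-10.0, 9.2], [11.4, 13.0]]
[ 527.72720565 -231.53864826  165.10001609] [ 0.50746434  0.30842939 -1.04020156]
```

The blade is centred in the gap: 0.4 mm across, -0.5 mm along. Now I insert it slowly and watch the force.

```bash

python3 -m inch '[[0,0,0,0,0,0.2,1],[0,0,0,0,0,0.2,1],[0,0,0,0,0,0.2,1],[0,0,0,0,0,0.15,1],[0,0,0,0,0,0.1,1],[0,0,0,0,0,0,1]]' 60
python3 -m inch '[[0,0,0,0,0,0.12,1],[0,0,0,0,0,0.12,1],[0,0,0,0,0,0.12,1],[0,0,0,0,0,0,1]]'
```

```text
clock: 13.13
eef_pos: [527.8, -231.6, 143.6]
tcp_rot: [3.141, 0.0, 1.266]
contact_force: [-0.3, 0.1, 2.6]
opening: 0.132
grasp_force: 63.0
clock: 13.47
eef_pos: [527.5, -231.5, 134.2]
tcp_rot: [3.141, 0.0, 1.266]
contact_force: [0.4, 0.3, -0.5]
opening: 0.13
grasp_force: 62.6
```

```bash

python3 -m inch '[[0,0,0,0,0,0.12,1],[0,0,0,0,0,0.12,1],[0,0,0,0,0,0.12,1],[0,0,0,0,0,0.12,1],[0,0,0,0,0,0.12,1],[0,0,0,0,0,0.04,1]]'
python3 -m inch '[[0,0,0,0,0,0,1],[0,0,0,0,0,0,1],[0,0,0,0,0,0,1]]'
python3 - <<'E'
from rig import r,grab_frame
import numpy as np,cv2,pickle
from h import *
f=grab_frame('wrist');g=grab_frame('side');pickle.dump((f,g),open('ins.pkl','wb'))
P=cloud(f,True);X,Y,Z=np.moveaxis(P,-1,0)
c=np.array([527,-231.3]);ax=np.array([.9544,-.2984]);ay=np.array([.2984,.9544])
L=np.stack([(P[...,:2]-c)@ax,(P[...,:2]-c)@ay],-1)
m=(abs(L[...,0])<20)&(abs(L[...,1])<25)
for z0,z1 in((70,81),(81,86),(86,88)):
    k=m&(Z>z0)&(Z<z1)
    if k.sum()>5:print(z0,k.sum(),rect(L[k]))
pl=(np.hypot(X-507,Y+298)<10)&(Z<95);print('plunger z',pl.sum(),np.median(Z[pl]) if pl.sum() else '')
Pg=cloud(g);pl=(np.hypot(Pg[...,0]-507,Pg[...,1]+298)<11)&(Pg[...,2]>70)&(Pg[...,2]<95);print('side plunger top',np.percentile(Pg[pl][:,2],[50,90,98]) if pl.sum() else '')
im=np.zeros((400,800,3),np.uint8)
im[:,:400]=cv2.resize(f['pixels'][120:270,245:395],(400,400),interpolation=cv2.INTER_CUBIC);im[:,400:]=cv2.resize(g['pixels'][155:225,315:385],(400,400),interpolation=cv2.INTER_CUBIC)
cv2.imwrite('pics/c3.png',im[:,:,::-1])
E
```

```text
clock: 13.97
eef_pos: [527.4, -231.4, 118.0]
tcp_rot: [-3.141, -0.0, 1.266]
contact_force: [0.2, 0.1, 5.6]
opening: 0.13
grasp_force: 63.3
clock: 14.22
eef_pos: [527.1, -231.3, 118.0]
tcp_rot: [-3.141, -0.0, 1.266]
contact_force: [0.8, -0.3, -4.1]
opening: 0.132
grasp_force: 62.0
70 863 (array([-0.6,  9.7]), array([18.5, 28.4]), 89.8)
81 25 (array([-0. ,  9.6]), array([1.3, 4.3]), 88.5)
plunger z 82 60.80334952315357
side plunger top [80.53190676 81.21926239 81.27439207]
```

View pics/c3.png

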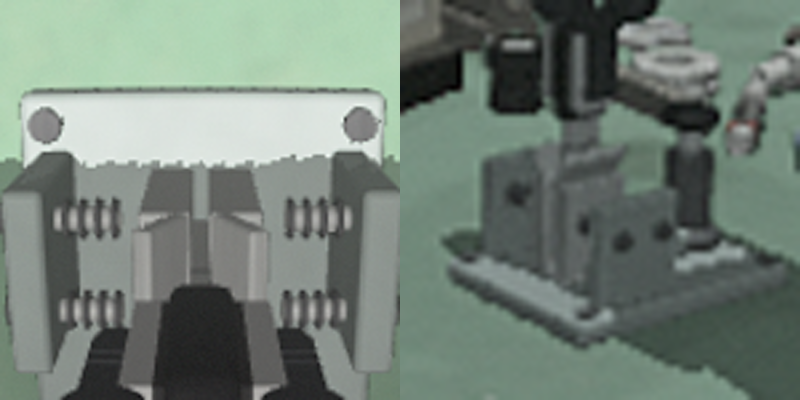

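The wrist crop shows the blade between the parted plates, springs compressed on both sides. The side crop shows it upright, with the handle just above the lips. I'll check for slip in the grip from the handle's height, which should have its underside at 90.5.

```bash
python3 - <<'E'
import numpy as np,pickle
from h import *
c=np.array([527,-231.3]);ax=np.array([.9544,-.2984]);ay=np.array([.2984,.9544])
for f,w in zip(pickle.load(open('ins.pkl','rb')),(1,0)):
    P=cloud(f,w);Z=P[...,2];lx=(P[...,:2]-c)@ax;ly=(P[...,:2]-c)@ay
    h=(abs(lx)<8)&(abs(ly)<17)&(Z>70)&(Z<140)
    for k in np.argwhere(h)[::max(1,h.sum()//60)] if not w else []:
        print(k,lx[*k].round(1),ly[*k].round(1),Z[*k].round(1),f['pixels'][*k])
    if w:
        u=np.round((np.argwhere(h)[:,1]).mean()).astype(int)
        for u in (319,320):
            for v in range(180,240,2):print(u,v,lx[v,u].round(1),ly[v,u].round(1),Z[v,u].round(1),f['pixels'][v,u].tolist())
E
```

```text
319 180 -0.9 19.9 12.7 [216, 223, 218]
319 182 -0.9 18.1 11.6 [141, 148, 142]
319 184 -0.9 16.6 11.6 [145, 153, 148]
319 186 -0.9 15.2 12.2 [145, 153, 147]
319 188 -0.9 13.6 11.9 [144, 151, 146]
319 190 -0.9 12.1 12.4 [144, 151, 147]
319 192 -0.9 10.7 13.0 [146, 153, 147]
319 194 -1.0 8.5 10.4 [145, 152, 146]
319 196 -1.0 7.3 11.7 [142, 151, 147]
319 198 -1.0 6.0 12.9 [144, 151, 147]
319 200 -1.0 4.3 12.1 [143, 150, 146]
319 202 -0.8 9.8 37.3 [110, 116, 111]
319 204 -0.8 9.4 40.6 [95, 96, 92]
319 206 -0.8 9.5 45.8 [96, 95, 93]
319 208 -0.7 9.5 50.3 [95, 96, 93]
319 210 -0.7 9.6 54.6 [96, 96, 93]
319 212 -0.7 9.8 59.5 [94, 95, 90]
319 214 -0.7 9.7 63.1 [94, 95, 92]
319 216 -0.7 9.4 65.8 [93, 96, 94]
319 218 -0.6 9.6 70.2 [93, 94, 92]
319 220 -0.6 9.6 73.8 [88, 87, 85]
319 222 -0.6 9.8 77.7 [83, 86, 84]
319 224 -0.6 9.7 80.6 [92, 94, 92]
319 226 nan nan nan [78, 78, 76]
319 228 -0.5 12.7 94.6 [41, 42, 41]
319 230 -0.5 13.2 98.7 [40, 41, 40]
319 232 -0.5 12.8 100.4 [41, 41, 41]
319 234 -0.5 12.9 103.3 [40, 41, 40]
319 236 -0.4 12.8 105.6 [37, 39, 38]
319 238 -0.4 12.7 107.7 [35, 36, 37]
[... 4380 characters left out ...]
.2 [93 99 96]
[178 348] -4.0 -4.9 79.7 [90 95 95]
[178 349] -1.8 -10.2 78.1 [ 96 104 100]
[179 343] -1.0 9.7 78.9 [ 93 104  99]
[179 344] -1.8 6.9 78.6 [89 93 93]
[179 345] -0.4 2.4 77.4 [ 93 100  99]
[179 346] -3.1 1.2 77.8 [ 93 100  99]
[179 347] -3.1 -2.3 77.1 [88 93 91]
[179 348] -0.2 -8.2 75.2 [72 75 75]
[180 343] 0.9 8.1 75.3 [77 83 82]
[180 344] -1.4 6.5 75.6 [68 72 72]
[180 345] -1.6 3.3 75.1 [81 87 85]
[180 346] -1.7 -0.1 74.4 [74 80 78]
[180 347] -2.2 -3.1 73.9 [66 70 71]
[180 348] -1.6 -7.1 73.0 [77 83 79]
[180 349] -2.4 -9.9 72.7 [85 93 89]
[181 342] 5.9 7.4 71.0 [100 104 103]
[181 343] -0.9 9.5 73.3 [72 78 76]
[181 344] -3.2 8.0 73.6 [79 84 84]
[181 345] -1.2 2.8 72.1 [84 90 89]
```

The tip is at z ≈ 37, the dark line at z ≈ 74–78 (target 76.5), and the handle's underside at about 90.5. The blade is within 1 mm of centre, so I'm handing in.

```bash
python3 -m inch '[[0,0,0,0,0,0,1],[0,0,0,0,0,0,1]]'; python3 -c "
from rig import r
print(r.sign_off())"
```

```text
clock: 14.48
eef_pos: [527.0, -231.2, 118.1]
tcp_rot: [-3.141, -0.0, 1.266]
contact_force: [0.7, -1.6, -6.5]
opening: 0.135
grasp_force: 61.6
the job is handed in; nothing more can be done
None
```

I handed the job in at about 14.5 s; the hand-in reported no verdict. The plunger was pressed to its stop and came back up. The blade is gripped at about 60 N and stands between the two parted plates, with its dark line level with the lip tops to within about 1 mm.

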